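Load and lock the parcel transit box

TASK

Put every small parcel that is waiting on the table into the blue lockbox, then swing its lid fully shut. After that slide the brass bolt fully home into its keeper, and only then turn the three red knobs on the lid clockwise to their end stops, in any order; leave the other things on the table where they are.

Things in the scene. Friction and masses are not known exactly. Their poses are not given: they have to be found in the camera images.
- case: Blue lockbox fixed to the table, open at the top: outside 220 (x) x 240 (y) x 85 mm high, walls and floor 5 mm. Origin: centre of its underside, at table height. x points away from the robot, y left, at yaw 0 (yaw varies to 0.2). At its right (-y) side a solid steel bolt pillar: x 20 to 80, y -120 to -205, z 0 to 95 mm, with two guides on it up to z 121.
- lid (a joint): Lid angle, rad: 0 shut, 1.75 wide open, starts 1.45 to 1.7. Blue plate 220 x 240 x 10 mm, hinged along the case's left rim (axis along case x at y 120, z 85.5 mm; underside in line with the axis); the free edge swings over to the right (-y) and down. Stiff hinge (about 0.75 N m), stays where left; can be pushed shut with closed fingers on its outer face.
- lid_edge (a point): Middle (case x = 0) of the lid's free edge, on its outer face (upper when shut), 240 mm from the hinge axis. The outer face is bare from case x = -40 to 30 mm, all the way to the hinge; knobs stand 44 mm proud of it at x = -75 and 75.
- keeper (a point): Mouth centre of the brass keeper on the lid's outer face, facing the bolt (z 107 mm with the lid shut), at case x = 50 mm, 232 mm from the hinge axis. The keeper is 30 wide x 20 long x 26 mm tall.
- bolt (a joint): Travel of the brass barrel bolt, m: 0 drawn back, 0.045 fully home in the keeper (end stop); starts 0 to 0.008. It slides along the case's +y, towards the lid, on the line case x = 50 mm. Friction about 2.5 N; stays where left. Rod 12 mm thick, its axis at z 107 mm.
- bolt_grip (a point): Grip point on the axis of the bolt's upright brass handle, a round post 14 mm thick (18 mm cap) rising from the rod: this point at z 147 mm, top of the post at z 159 mm. At travel 0 it is at case (50, -190.5, 147) mm. Above z 121 the post stands free all round.
- knob1 (a joint): Angle of captive bolt knob 1, rad: grows clockwise seen from above (lid shut) to its end stop at 2.4 (more than one comfortable grasp); starts at 0 to 0.4. Friction about 0.08 N m; it stays where it is left.
- knob1_grip (a point): Grip point of red knob 1 on the lid (front right, 200 mm from the hinge, case x = -75): on its axis, z 132.5 mm with the lid shut, 7 mm below the bar's top. Bar 38 long x 14 thick x 32 mm tall on a disc 40 across x 8 high on a steel base 64 across x 6 high. The frame turns with the knob: x along the bar, z outward; with the lid shut its yaw is the case's yaw minus the knob's angle.
- knob2 (a joint): Angle of captive bolt knob 2, rad: grows clockwise seen from above (lid shut) to its end stop at 2.4 (more than one comfortable grasp); starts at 0 to 0.4. Friction about 0.08 N m; it stays where it is left.
- knob2_grip (a point): Grip point of red knob 2 on the lid (front left, 45 mm from the hinge, case x = -75): on its axis, z 132.5 mm with the lid shut, 7 mm below the bar's top. Bar 38 long x 14 thick x 32 mm tall on a disc 40 across x 8 high on a steel base 64 across x 6 high. The frame turns with the knob: x along the bar, z outward; with the lid shut its yaw is the case's yaw minus the knob's angle.
- knob3 (a joint): Angle of captive bolt knob 3, rad: grows clockwise seen from above (lid shut) to its end stop at 2.4 (more than one comfortable grasp); starts at 0 to 0.4. Friction about 0.08 N m; it stays where it is left.
- knob3_grip (a point): Grip point of red knob 3 on the lid (rear left, 45 mm from the hinge, case x = 75): on its axis, z 132.5 mm with the lid shut, 7 mm below the bar's top. Bar 38 long x 14 thick x 32 mm tall on a disc 40 across x 8 high on a steel base 64 across x 6 high. The frame turns with the knob: x along the bar, z outward; with the lid shut its yaw is the case's yaw minus the knob's angle.
- parcel1: Small parcel, brown cardboard with a pale tape band, 60 x 42 x 38 mm (its x, y, z), 90 g or so. Origin: centre of its underside. It starts flat on the table to the right of the lockbox. May be absent (None from the start).
- parcel2: Small parcel, white with a red band, 64 x 40 x 36 mm (its x, y, z), 90 g or so. Origin: centre of its underside. It starts flat on the table to the right of the lockbox. May be absent (None from the start).
- parcel3: Small parcel, orange with a pale band, 56 x 44 x 40 mm (its x, y, z), 90 g or so. Origin: centre of its underside. It starts flat on the table to the right of the lockbox. May be absent (None from the start).
- parcel4: Small parcel, purple with a pale band, 60 x 40 x 34 mm (its x, y, z), 90 g or so. Origin: centre of its underside. It starts flat on the table to the right of the lockbox. May be absent (None from the start).
- tape_roll: Bystander to be left where it is: roll of parcel tape, ring 96 mm across, 48 high. Origin: centre of its underside.
- scanner: Bystander to be left where it is: hand scanner, about 145 x 62 x 34 mm. Origin: centre of its underside.
- tub: Bystander to be left where it is: white and green tub, 72 mm across, 85 high. Origin: centre of its underside.
- oil: Bystander to be left where it is: amber bottle, 60 mm across, 170 high. Origin: centre of its underside.
- slim_carton: Bystander to be left where it is: flat carton 150 x 100 x 45 mm (not one of the parcels). Origin: centre of its underside.
- mug: Bystander to be left where it is: blue mug 80 mm across, 90 high, handle on its y side. Origin: centre of its underside.
- stapler: Bystander to be left where it is: grey stapler 130 x 38 x 50 mm. Origin: centre of its underside.
Things that resemble listed ones, but are neither listed nor needed, are in the scene too. What is shaped like the parcel3 but green is not meant. Leave any turquoise look-alike of the parcel1 alone.

How it is judged:
By the outcome, as a careful person would: the job done as asked, in the order asked, and still so for the second after the job is handed in, with the robot touching nothing.
Of parcel1, parcel2, parcel3, parcel4 only 2 to 4 are there at a start; the rules pass over those that are not, and their reading is None.
At some moment in a run one of parcel1, parcel2, parcel3, parcel4 may be knocked a few centimetres aside while the robot is not near it.
Once in a run the grip may slacken for a moment while it holds something.
It also fails if it takes over 210 s, if anything falls off the work surface, if the arm or the gripper's body presses on something with over 40 N, if the wrist force passes 120 N, or if a joint passes its speed limit or range.

ROBOT

A 6-joint arm with a two-finger parallel gripper is mounted at the origin on the work surface. World frame = base frame: x ahead of the robot, y to its left, z up, the work surface at z = 0. Lengths are in m, angles in rad, forces in N, time in s.
With the tool pointing down it reaches from about 0.325 to 0.9 m from the base axis. Payload 3.5 kg.
Tool frame: the origin (TCP) lies midway between the tips of the shut fingers; the grasp point (between the pads) lies 19 mm behind it; z points along the fingers, y is the direction in which the jaws open and shut (so a half turn about z gives the same grasp; the last joint's range is limited). The gripper opens to 85 mm and grips with 20 to 120 N. Pads are 22 mm wide; open, the fingers measure 114 mm over their backs; the gripper's body (76 mm by 85 mm) begins 54 mm behind the grasp point. The pads swing forward as they close: fully open they stand 13 mm farther back than shut.
Start: joints at [1.03, 0.276, -0.026, 1.268, 0, 1.467], TCP at [0.265, 0.566, 0.231] pointing down, gripper open.
Joint ranges: [-3.12, 3.12], [-0.85, 1.88], [-1.08, 1.24], [-1.95, 2.15], [-1.57, 1.53], [-3.14, 3.14]. Speed limits (rad/s): [2.57, 2.57, 3.14, 3.14, 3.14, 3.14].

INTERFACE

Orientations are given as a rotation vector (axis times angle).
In Python, from workcell import env, planner, sensors, viewer, workorder gives the robot as it stands. Calls block until the motion is done:
- env.move_pose(position, orientation): joint-space move of the TCP to a pose.
- env.move_linear(position, frame=None, feed=0.15, stop_force=None): straight line of the TCP; frame=None keeps the orientation; feed is the mean speed in m/s. With stop_force (N) it stops when the force on the tool has changed by that much, and returns True; else False.
- env.goto_joints(angles): joint-space move.
- env.open_jaws() and env.grab(force=None): open the fingers fully, or close them until they stop; force is the grip in N (None keeps the last).
- env.hold(seconds).
- planner.ik(position, orientation): joint angles nearest the present ones, or None.
- sensors.observe(): the state.
- viewer.camera(name): name is "side" or "top"; returns the picture (400x640x3 uint8, red, green, blue); there is no depth.
- viewer.calibration(name): a dict with "camera_matrix" (3x3 intrinsics, pixels), "pose" (4x4, takes a point from camera to world coordinates). Camera axes: x right, y down, z forward; pixel columns grow to the right and rows downward; lengths in m; the calibration is good to about 2 mm. A picture is of the moment at which its call begins. calibration takes no time and is no camera call.
A pose or a line that the arm cannot do raises env.PlanningError and nothing moves.
- workorder.close_job(): hands the job in, once; it reports no verdict.
The state is a dict: "time_s": time; "qpos": joint angles; "qd": joint speeds; "tau": joint torques, N m; "tool_pos": TCP position; "tcp_rot": TCP orientation; "contact_force": force on the tool from outside, world axes, zero at the start; "moment": the same for the moment, N m; "opening": finger opening in m.
Only numpy, scipy, OpenCV 4.12 (cv2) and the standard library are available. Lean on these libraries where they do the work, as an engineer would, in place of code of your own. Each camera call takes 0.05 s, during which the arm holds its last target. There are 200 camera calls.

## Working session

There is one attempt and no reset: what is moved stays moved. The work goes in short steps, each a Python script; the robot and the scene stay as the last script left them, time stands still between calls to the robot, and variables do not carry over. Pictures are saved under pics/ and viewed, about 12 in all and at most 16, crops included, and the job is handed in when it is done.

```bash
ls; mkdir -p pics
python3 - <<'E'
from workcell import env, planner, sensors, viewer, workorder
import cv2,numpy as np
np.set_printoptions(precision=4,suppress=True)
for n in("top","side"):
    cv2.imwrite(f"pics/{n}0.png",viewer.camera(n)[:,:,::-1]); c=viewer.calibration(n); print(n,c["camera_matrix"],c["pose"])
print(sensors.observe())
E
```

```text
pics
top [[464.3823   0.     320.8187]
 [  0.     464.3823 202.7537]
 [  0.       0.       1.    ]] [[-0.0031 -0.9944  0.1061  0.3542]
 [-1.      0.0032  0.0004  0.0069]
 [-0.0008 -0.1061 -0.9944  1.5522]
 [ 0.      0.      0.      1.    ]]
side [[517.0082   0.     326.3895]
 [  0.     517.0082 198.5645]
 [  0.       0.       1.    ]] [[-0.905  -0.3368  0.2601  0.071 ]
 [-0.4254  0.7054 -0.567   1.0248]
 [ 0.0075 -0.6238 -0.7816  1.5108]
 [ 0.      0.      0.      1.    ]]
{'time_s': 0.1, 'qpos': array([ 1.0296,  0.2771, -0.0277,  1.268 , -0.    ,  1.4674]), 'qd': array([-0.0006, -0.0032,  0.0049,  0.0015,  0.0007,  0.0016]), 'tau': array([ -0.0001, -44.6709,  29.6128,   0.0085,  -0.0002,  -0.    ]), 'tool_pos': array([0.2646, 0.5654, 0.2303]), 'tcp_rot': array([-0.682, -3.066,  0.003]), 'contact_force': array([ 0.053 ,  0.4042, -0.0155]), 'moment': array([ 0.0302, -0.0145,  0.0622]), 'opening': 0.08558008054221482}
```

View pics/top0.png

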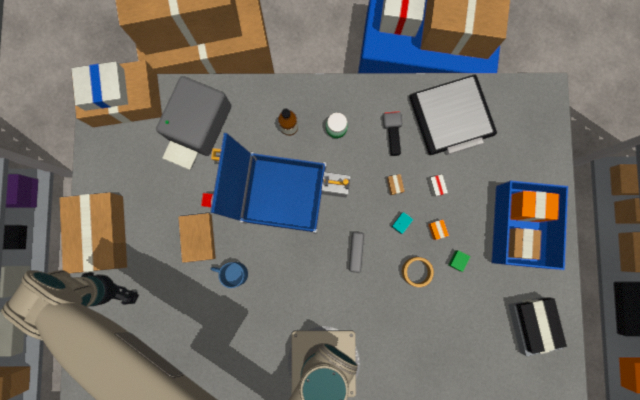

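View pics/side0.png

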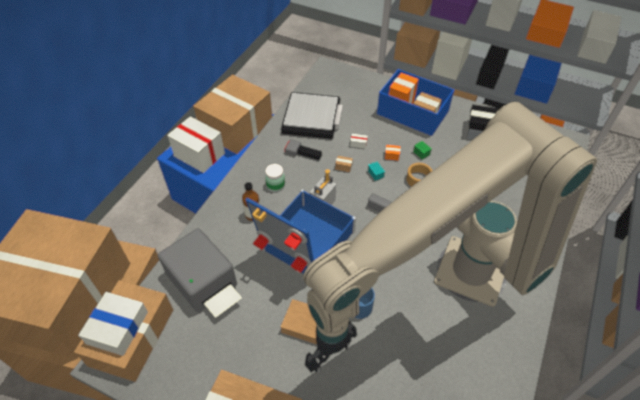

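Candidates in the top image are brown/pale (396,184) for parcel1, white/red (438,185) for parcel2 and orange (438,230) for parcel3. Nothing purple is on the table; the only purple is on the shelf at (20,190). The look-alikes to leave are turquoise (402,223), green (459,260), and the orange and brown boxes in the right-hand blue bin, (535,205) and (525,243). The lockbox is at (285,190), lid open to the left. Next is a close crop.

Run:
```python
import cv2,numpy as np
t=cv2.imread("pics/top0.png")
a=cv2.resize(t[125:240,190:365],None,fx=4.5,fy=4.5,interpolation=cv2.INTER_CUBIC)
cv2.imwrite("pics/cropcase.png",a)
b=cv2.resize(t[165:280,370:480],None,fx=5,fy=5,interpolation=cv2.INTER_CUBIC)
cv2.imwrite("pics/croppar.png",b)
```

```text
(no output)
```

View pics/cropcase.png

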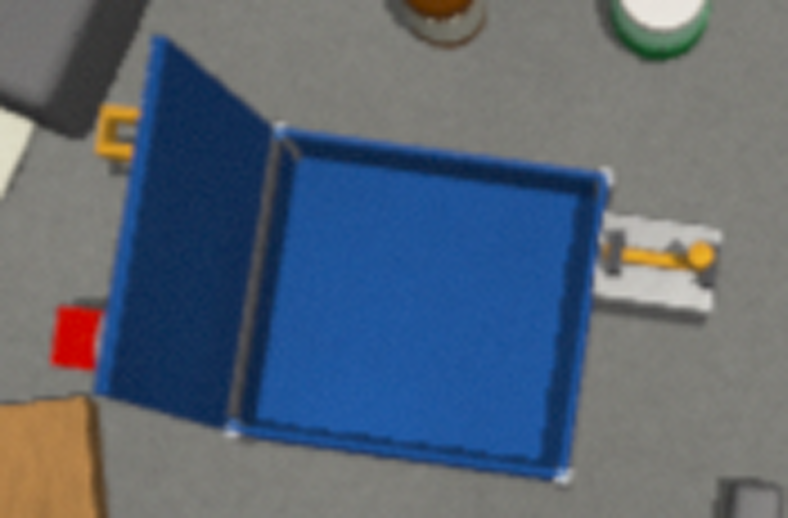

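View pics/croppar.png

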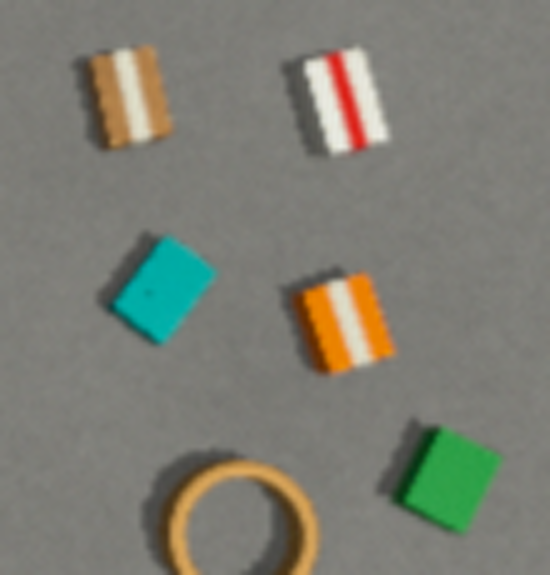

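```bash
cat > lib.py <<'E'
from workcell import env, planner, sensors, viewer, workorder
import cv2, numpy as np
from scipy.spatial.transform import Rotation as Rn
np.set_printoptions(precision=4,suppress=True)
DIM={1:(.060,.042,.038),2:(.064,.040,.036),3:(.056,.044,.040)}
def ray(px,z,name="top"):
    c=viewer.calibration(name);K,T=c["camera_matrix"],c["pose"]
    px=np.atleast_2d(np.asarray(px,float))
    d=np.c_[px,np.ones(len(px))]@np.linalg.inv(K).T@T[:3,:3].T
    o=T[:3,3]; return (o+d*((z-o[2])/d[:,2])[:,None])
def shot(fn=None,name="top"):
    im=viewer.camera(name)
    if fn: cv2.imwrite(f"pics/{fn}.png",im[:,:,::-1])
    return im
def parcels(im,seeds={1:(396,184),2:(438,185),3:(438,230)},box=(375,160,500,300)):
    """top image -> {id:(x,y,yaw)}; blobs unlike the grey table, told apart by colour"""
    hsv=cv2.cvtColor(im,cv2.COLOR_RGB2HSV); H,S,V=[hsv[...,i].astype(int) for i in range(3)]
    m=((S>70)|(V>165)).astype(np.uint8); r=np.zeros_like(m); x0,y0,x1,y1=box; r[y0:y1,x0:x1]=1; m*=r
    out={}; n,lab,st,cen=cv2.connectedComponentsWithStats(m)
    nad=viewer.calibration("top")["pose"][:2,3]
    for i in range(1,n):
        if not 120<st[i,4]<500: continue
        b=lab==i; h,s,v=H[b],S[b],V[b]; f=lambda k:k.mean()
        red=f((s>130)&((h<5)|(h>172))); whi=f((s<60)&(v>130)); orange=f((s>190)&(h>5)&(h<22)); br=f((s>70)&(s<=190)&(h>5)&(h<22)); pur=f((s>70)&(h>125)&(h<165)); cold=f((s>70)&(h>35)&(h<110))
        k=2 if red>.08 and whi>.3 else 3 if orange>.4 else 1 if br>.3 else None
        print("blob",cen[i],st[i,4],"r%.2f w%.2f o%.2f b%.2f p%.2f c%.2f"%(red,whi,orange,br,pur,cold),k)
        if k is None or cold>.3: continue
        cs,_=cv2.findContours(cv2.resize(b.astype(np.uint8)*255,None,fx=8,fy=8,interpolation=cv2.INTER_LINEAR),cv2.RETR_EXTERNAL,cv2.CHAIN_APPROX_NONE)
        L,W,hh=DIM[k]; p=ray((cs[0][:,0]+.5)/8-.5,hh)[:,:2]
        (c,(w,h2),a)=cv2.minAreaRect((p*1000).astype(np.float32))
        a=np.deg2rad(a if w>h2 else a+90); a=(a+np.pi/2)%np.pi-np.pi/2
        u=np.array([np.cos(a),np.sin(a)]); q=np.array([-u[1],u[0]]); ctr=np.zeros(2); ext=[]
        for ax,d in((u,L),(q,W)):
            e=p@ax; lo,hi=e.min(),e.max(); ext.append(hi-lo)
            ctr+=ax*(hi-d/2 if (lo+hi)/2>nad@ax else lo+d/2)
        out[k]=(*ctr,a); print(k,"pose",np.array(out[k]),"ext",np.array(ext))
    return out
def ori(yaw): return (Rn.from_euler('z',yaw)*Rn.from_euler('x',np.pi)).as_rotvec()
def go(x,y,z,yaw,turn=True):
    """joint move, tool down; of the two equal grasps take the one with the smaller |j6|"""
    best=None
    for a in((yaw,yaw+np.pi) if turn else (yaw,)):
        q=planner.ik([x,y,z],ori(a))
        if q is not None and (best is None or abs(q[5])<abs(best[5])): best=q
    if best is None: raise RuntimeError("no ik")
    env.goto_joints(best)
def st(tag=""):
    o=sensors.observe(); print(tag,"t%.1f"%o["time_s"],"pos",o["tool_pos"],"F",o["contact_force"],"open %.4f"%o["opening"]); return o
E
python3 - <<'E'
from lib import *
cr=lambda l:np.array(l)/4.5+[190,125]-.4
P=ray(cr([(280,128),(606,175),(565,477),(232,430)]),.085); print(P)
rl,rr,fr,fl=P[:,:2]; C=P[:,:2].mean(0)
X=(rl-fl)+(rr-fr); Y=(rl-rr)+(fl-fr); print(C,"yaws",np.arctan2(X[1],X[0]),np.arctan2(-Y[0],Y[1]),np.linalg.norm(X)/2,np.linalg.norm(Y)/2)
yaw=np.arctan2(X[1]-Y[0],X[0]+Y[1]); R=np.array([[np.cos(yaw),-np.sin(yaw)],[np.sin(yaw),np.cos(yaw)]])
print("yaw",yaw,"handle",(ray(cr([(700,255)]),.159)[0,:2]-C)@R,"lid corners",(ray(cr([(158,38),(98,392)]),.325)[:,:2]-C)@R)
parcels(cv2.imread("pics/top0.png")[:,:,::-1])
E
```

```text
[[ 0.6721  0.2288  0.085 ]
 [ 0.6373 -0.0039  0.085 ]
 [ 0.4224  0.0257  0.085 ]
 [ 0.4561  0.2598  0.085 ]]
[0.547  0.1276] yaws -0.13978145355550917 -0.14587289502358866 0.2175848251511065 0.23595742364213373
yaw -0.1429505541445837 handle [ 0.0486 -0.1891] lid corners [[ 0.1073  0.1557]
 [-0.1082  0.1564]]
blob [395.2246 184.0181] 276 r0.00 w0.22 o0.00 b0.75 p0.00 c0.00 1
1 pose [ 0.5828 -0.2438  0.1959] ext [0.0697 0.0562]
blob [439.0161 184.8032] 249 r0.22 w0.65 o0.00 b0.02 p0.00 c0.00 2
2 pose [ 0.581  -0.3853  0.2623] ext [0.0757 0.0491]
blob [402.1372 222.4838] 277 r0.00 w0.00 o0.00 b0.00 p0.00 c1.00 None
blob [438.1887 229.3962] 318 r0.00 w0.15 o0.50 b0.34 p0.00 c0.00 3
3 pose [ 0.4241 -0.3852  0.2923] ext [0.0678 0.0638]
blob [458.9147 260.4232] 293 r0.00 w0.00 o0.00 b0.00 p0.00 c1.00 None
blob [417.9174 271.6763] 448 r0.00 w0.00 o0.00 b1.00 p0.00 c0.00 1
1 pose [ 0.2602 -0.3271  1.5677] ext [0.1097 0.1018]
```

```bash
sed -i 's/if k is None or cold>.3/if k is None or cold>.3 or br>.95 or st[i,4]>380/' lib.py
cat >> lib.py <<'E'
C=np.array([.547,.1276]); CY=-.143
Rc=np.array([[np.cos(CY),-np.sin(CY)],[np.sin(CY),np.cos(CY)]])
def cw(x,y): return C+Rc@np.array([x,y])
def pick(p):
    x,y,a=p; go(x,y,.16,a); env.move_linear([x,y,.006],feed=.12,stop_force=20); env.grab(40)
    o=st("grabbed"); env.move_linear([x,y,.25],feed=.2); o=st("lifted"); return .030<o["opening"]<.055
def place(cx,cy):
    x,y=cw(cx,cy); env.move_linear([*cw(cx,-.26),.25],feed=.3) if 0 else None
    go(x,y,.25,CY); o=st("over case")
    if not .030<o["opening"]<.055: return False
    hit=env.move_linear([x,y,.022],feed=.12,stop_force=15); st("down %s"%hit); env.open_jaws()
    env.move_linear([x,y,.25],feed=.25); return True
E
python3 - <<'E'
from lib import *
env.move_linear([.2646,.5654,.45],feed=.25)
go(.5,-.25,.40,.2); o=st()
P=parcels(shot("p1"))
if 1 in P and pick(P[1]): print(place(-.066,-.02))
go(.45,-.05,.40,.2); P=parcels(shot("p2")); st()
E
```

```text
t4.1 pos [ 0.5003 -0.2495  0.4001] F [-0.2081  0.5507  0.8305] open 0.0856
blob [484.2427 165.3981] 309 r0.00 w1.00 o0.00 b0.00 p0.00 c0.00 None
blob [395.0858 183.8545] 268 r0.00 w0.22 o0.00 b0.74 p0.00 c0.00 1
1 pose [ 0.5834 -0.2436  0.1991] ext [0.0717 0.0561]
blob [496.1527 230.4519] 478 r0.00 w0.00 o0.00 b0.00 p0.00 c0.87 None
blob [399.3688 220.461 ] 141 r0.00 w0.00 o0.00 b0.00 p0.00 c1.00 None
blob [460.6106 261.1991] 226 r0.00 w0.00 o0.00 b0.00 p0.00 c1.00 None
grabbed t7.1 pos [ 0.5839 -0.2438  0.0065] F [0.14   1.0367 1.6523] open 0.0413
lifted t8.4 pos [ 0.5825 -0.2431  0.2483] F [-0.492   0.0864 -1.9466] open 0.0414
over case t9.8 pos [0.4793 0.1167 0.2499] F [-0.3019 -0.0738 -1.8281] open 0.0414
down False t11.9 pos [0.4795 0.1173 0.0226] F [-0.108  -0.7145 -0.5732] open 0.0415
True
blob [439.0082 184.7388] 245 r0.22 w0.64 o0.00 b0.02 p0.00 c0.00 2
2 pose [ 0.5817 -0.3851  0.249 ] ext [0.0765 0.0487]
blob [402.1685 222.5269] 279 r0.00 w0.00 o0.00 b0.00 p0.00 c1.00 None
blob [438.1887 229.3962] 318 r0.00 w0.14 o0.51 b0.33 p0.00 c0.00 3
3 pose [ 0.4241 -0.3852  0.2923] ext [0.0678 0.0638]
blob [458.8912 260.4456] 294 r0.00 w0.00 o0.00 b0.00 p0.00 c1.00 None
blob [417.8625 271.7007] 451 r0.00 w0.00 o0.00 b1.00 p0.00 c0.00 1
 t14.4 pos [ 0.4495 -0.0493  0.398 ] F [-0.3565 -0.0752  0.0992] open 0.0854
```

View pics/p2.png

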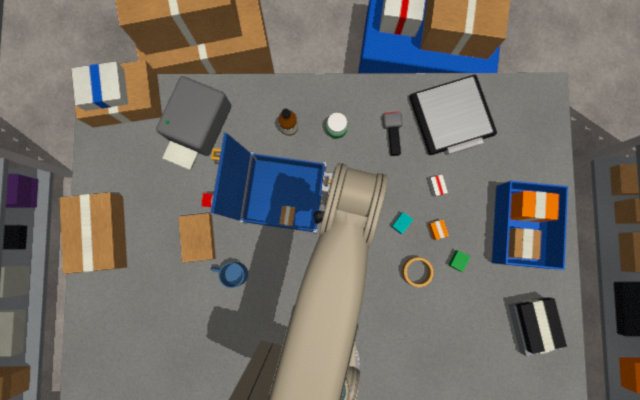

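The picture shows the brown parcel in the box at (287,214). Parcels 2 (438,185) and 3 (438,230) have not moved, and neither have the look-alikes.

Run:
```python
from lib import *
for k,cx in((2,0.),(3,.066)):
    P=parcels(shot("pre%d"%k))
    if k in P and pick(P[k]): print(k,place(cx,-.02))
    else: print("FAILED",k); break
    go(.45,-.05,.40,.2)
parcels(shot("p3")); st()
im=shot("s3","side")
a=cv2.imread("pics/p3.png")[120:300,190:510]; b=cv2.imread("pics/s3.png")[120:260,220:470]
cv2.imwrite("pics/c3.png",np.vstack([cv2.resize(a,(560,315)),cv2.resize(b,(560,280))]))
```

```text
blob [439.0325 184.7317] 246 r0.22 w0.64 o0.00 b0.02 p0.00 c0.00 2
2 pose [ 0.5817 -0.3851  0.249 ] ext [0.0765 0.0488]
blob [402.1372 222.4838] 277 r0.00 w0.00 o0.00 b0.00 p0.00 c1.00 None
blob [438.2019 229.4227] 317 r0.00 w0.15 o0.51 b0.33 p0.00 c0.00 3
3 pose [ 0.4241 -0.3852  0.2923] ext [0.0676 0.0638]
blob [458.8912 260.4456] 294 r0.00 w0.00 o0.00 b0.00 p0.00 c1.00 None
blob [417.906  271.6756] 447 r0.00 w0.00 o0.00 b1.00 p0.00 c0.00 1
grabbed t18.0 pos [ 0.5821 -0.3854  0.0066] F [-0.3587  0.5124  2.2809] open 0.0394
lifted t19.3 pos [ 0.5809 -0.3845  0.2481] F [ 0.4354  0.3252 -1.1953] open 0.0392
over case t21.1 pos [0.5446 0.1071 0.25  ] F [-0.1903 -0.2736 -0.3247] open 0.0395
down True t22.6 pos [0.544  0.1073 0.048 ] F [ 2.1876 -1.2605  1.6005] open 0.0397
2 True
blob [402.1922 222.5801] 281 r0.00 w0.00 o0.00 b0.00 p0.00 c1.00 None
blob [438.2019 229.4227] 317 r0.00 w0.15 o0.51 b0.32 p0.00 c0.00 3
3 pose [ 0.4241 -0.3852  0.2923] ext [0.0676 0.0638]
blob [458.9147 260.4232] 293 r0.00 w0.00 o0.00 b0.00 p0.00 c1.00 None
blob [417.9776 271.6861] 446 r0.00 w0.00 o0.00 b1.00 p0.00 c0.00 1
grabbed t28.5 pos [ 0.4244 -0.3855  0.0065] F [-0.9562  0.3955  3.8641] open 0.0436
lifted t29.9 pos [ 0.4234 -0.3845  0.2484] F [-0.3841  0.1461 -1.6679] open 0.0436
over case t31.8 pos [0.6096 0.0976 0.2499] F [ 0.0391 -0.6206 -0.9892] open 0.0436
down True t33.3 pos [0.6082 0.099  0.0466] F [0.3712 0.7284 3.809 ] open 0.0431
3 True
blob [402.1922 222.5801] 281 r0.00 w0.00 o0.00 b0.00 p0.00 c1.00 None
blob [458.9147 260.4232] 293 r0.00 w0.00 o0.00 b0.00 p0.00 c1.00 None
blob [417.922  271.6347] 449 r0.00 w0.00 o0.00 b1.00 p0.00 c0.00 1
 t35.8 pos [ 0.4502 -0.0496  0.3983] F [-0.6492  0.0248 -0.3607] open 0.0853
```

View pics/c3.png

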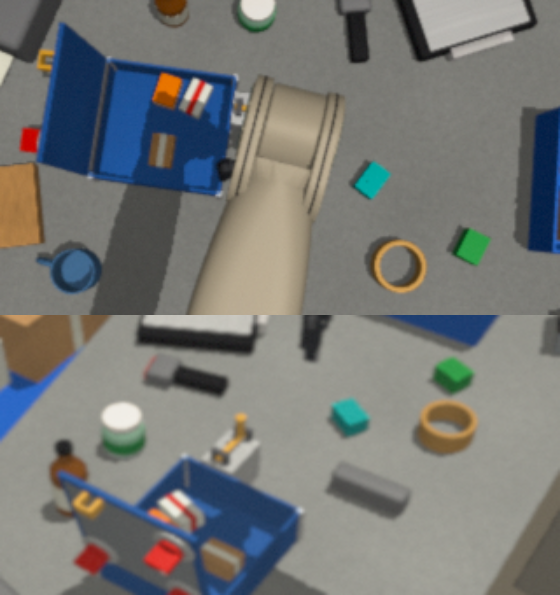

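Run:
```python
import cv2,numpy as np
a=cv2.imread("pics/p3.png")[145:235,240:335]; b=cv2.imread("pics/s3.png")[180:260,250:350]
f=lambda i:cv2.resize(i,(400,380),interpolation=cv2.INTER_CUBIC)
cv2.imwrite("pics/c4.png",np.hstack([f(a),f(b)]))
```

```text
(no output)
```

View pics/c4.png

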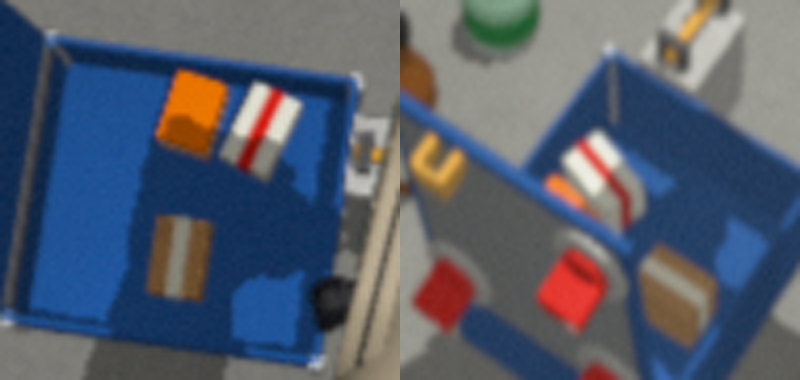

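Top crop: all three parcels lie inside the walls. The white one leans a little and the orange one is on its side, but no edge is longer than 64 mm, so they fit under the lid. Before swinging it I'll check how high the wrist is above the TCP.

Run:
```python
from lib import *
c=viewer.calibration("side");K,T=c["camera_matrix"],c["pose"]
for z in(.231,.3,.35,.4,.45,.5,.55):
    p=np.linalg.inv(T)@[.2646,.5654,z,1]; u=K@p[:3]; print(z,u[:2]/u[2])
hy,hz,x=.12,.0855,-.005
go(*cw(x,.0),.50,CY+np.pi/2)
for y,z in((.23,.45),(.23,.29)):
    print(y,z,planner.ik([*cw(x,y),z],ori(CY+np.pi/2)),planner.ik([*cw(x,y),z],ori(CY-np.pi/2)))
st()
```

```text
0.231 [330.5893 359.8551]
0.3 [330.9827 349.0746]
0.35 [331.2895 340.6661]
0.4 [331.6167 331.7003]
0.45 [331.9663 322.1197]
0.5 [332.3407 311.859 ]
0.55 [332.7427 300.8429]
0.23 0.45 [0.4589 0.3604 0.538  1.7484 0.     2.1727] [ 0.4589  0.3604  0.538   1.7484  0.     -0.9689]
0.23 0.29 [0.4589 0.3475 0.1919 1.4152 0.     2.1727] [ 0.4589  0.3475  0.1919  1.4152  0.     -0.9689]
 t36.8 pos [0.542  0.1284 0.4989] F [ 0.2091 -0.4214 -0.1898] open 0.0853
```

Run:
```python
from lib import *
hy,hz,x=.12,.0855,-.005
env.grab(40)
go(*cw(x,.24),.45,CY+np.pi/2)
print(env.move_linear([*cw(x,.24),.285],feed=.2,stop_force=15)); st("beside")
r=.205
for th in np.linspace(1.65,0.08,14):
    c=.010+.011*np.sin(th)+.001
    y=hy-r*np.cos(th)+c*np.sin(th); z=hz+r*np.sin(th)+c*np.cos(th)
    if th==1.65: z=.285
    hit=env.move_linear([*cw(x,y),z],feed=.12,stop_force=35)
    o=st("th %.2f %s"%(th,hit))
    if hit: break
else:
    print(env.move_linear([*cw(x,hy-r),.088],feed=.04,stop_force=20)); st("pressed")
    shot("l1"); shot("l1s","side")
```

```text
False
beside t39.5 pos [0.5772 0.3657 0.287 ] F [0.3304 1.0227 0.7522] open -0.0000
th 1.65 False t40.3 pos [0.5648 0.2842 0.2854] F [ 0.109  -1.6094  3.7462] open -0.0001
th 1.53 False t40.7 pos [0.561  0.2601 0.291 ] F [-0.2132 -1.3223  0.6188] open -0.0000
th 1.41 False t41.0 pos [0.5574 0.2352 0.2913] F [-0.0491  0.7945  0.4776] open -0.0001
th 1.29 False t41.4 pos [0.5539 0.2104 0.2884] F [-0.4538 -0.7915 -0.0712] open 0.0001
th 1.17 False t41.7 pos [0.5503 0.1861 0.2823] F [ 0.0261 -0.1005  0.3047] open -0.0004
th 1.05 False t42.1 pos [0.5468 0.1625 0.273 ] F [-0.0024  0.7446  0.4407] open 0.0000
th 0.93 False t42.5 pos [0.5435 0.1401 0.2609] F [-0.0121  0.1566 -0.183 ] open 0.0002
th 0.80 False t42.8 pos [0.5404 0.1194 0.2459] F [-0.2153 -0.7817 -0.1335] open 0.0001
th 0.68 False t43.2 pos [0.5376 0.1006 0.2284] F [0.0408 0.325  0.5138] open -0.0004
th 0.56 False t43.6 pos [0.5353 0.0842 0.2088] F [-0.2632 -0.3714  0.2226] open 0.0002
th 0.44 False t43.9 pos [0.5334 0.0703 0.1872] F [-0.2217 -0.0604  0.9276] open -0.0004
th 0.32 False t44.3 pos [0.5317 0.0591 0.1639] F [-0.2607 -0.2275  0.113 ] open -0.0001
th 0.20 False t44.7 pos [0.5306 0.051  0.1393] F [ 0.3052 -0.5303  0.3156] open -0.0001
th 0.08 False t45.0 pos [0.5299 0.0459 0.1138] F [ 1.2856 -0.8587  0.5196] open -0.0000
True
pressed t45.5 pos [0.531  0.0445 0.0955] F [-2.3839  0.5169  7.2009] open 0.0004
```

Run:
```python
from lib import *
p=sensors.observe()["tool_pos"]; env.move_linear([p[0],p[1],.30],feed=.25)
go(*cw(.0,-.30),.35,CY+np.pi/2)
shot("l2"); shot("l2s","side"); st()
a=cv2.imread("pics/l2.png")[140:240,235:360]; b=cv2.imread("pics/l2s.png")[160:280,240:380]
f=lambda i:cv2.resize(i,(400,330),interpolation=cv2.INTER_CUBIC)
cv2.imwrite("pics/c5.png",np.hstack([f(a),f(b)]))
```

```text
t49.0 pos [ 0.5042 -0.1691  0.3499] F [ 0.4911 -0.051   0.2298] open -0.0002
```

View pics/c5.png

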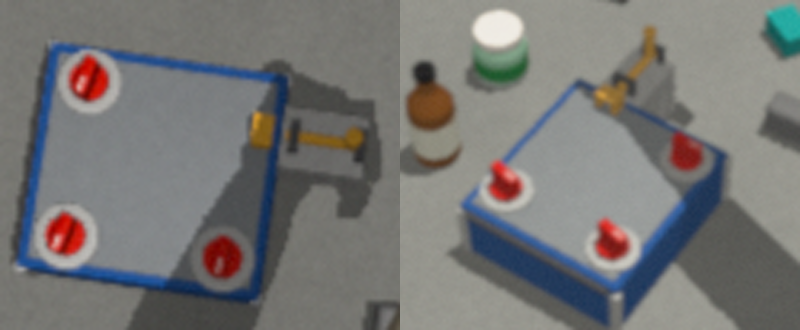

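The lid is shut (crop: plate flush inside the rim). The keeper at (262,130) faces the bolt handle at (355,135), and the knobs are at (89,80), (65,236) and (224,258). Next I push the bolt home.

Run:
```python
from lib import *
cr=lambda l:np.array(l)/[3.2,3.3]+[235,140]-.35
k=(ray(cr([(224,258),(65,236),(89,80)]),.1015)[:,:2]-C)@Rc; print("knobs in case",k)
a=np.linalg.inv
print("handle",(ray(cr([(355,137)]),.159)[:,:2]-C)@Rc,"keeper",(ray(cr([(262,130)]),.1215)[:,:2]-C)@Rc)
env.move_linear([*cw(.05,-.235),.25],feed=.25)
print(env.move_linear([*cw(.05,-.235),.131],feed=.15,stop_force=15))
h=env.move_linear([*cw(.05,-.150),.131],feed=.04,stop_force=16)
o=st("pushed %s"%h); print((o["tool_pos"][:2]-C)@Rc)
p=cw(.05,-.23); env.move_linear([*p,.131],feed=.1); env.move_linear([*p,.3],feed=.25)
go(*cw(.0,-.36),.35,CY+np.pi/2)
shot("b1"); shot("b1s","side"); st()
A=cv2.imread("pics/b1.png")[140:240,235:360]; b=cv2.imread("pics/b1s.png")[160:280,240:380]
f=lambda i:cv2.resize(i,(400,330),interpolation=cv2.INTER_CUBIC)
cv2.imwrite("pics/c6.png",np.hstack([f(A),f(b)]))
```

```text
knobs in case [[-0.0746 -0.0808]
 [-0.0756  0.0765]
 [ 0.0764  0.0762]]
handle [[ 0.0491 -0.1904]] keeper [[ 0.0491 -0.101 ]]
False
pushed True t52.3 pos [ 0.573  -0.0413  0.1308] F [ 0.7535 -1.9702  0.9871] open -0.0002
[ 0.0498 -0.1635]
 t54.7 pos [ 0.4955 -0.2276  0.3482] F [ 0.2965  0.2172 -0.3743] open 0.0003
```

View pics/c6.png

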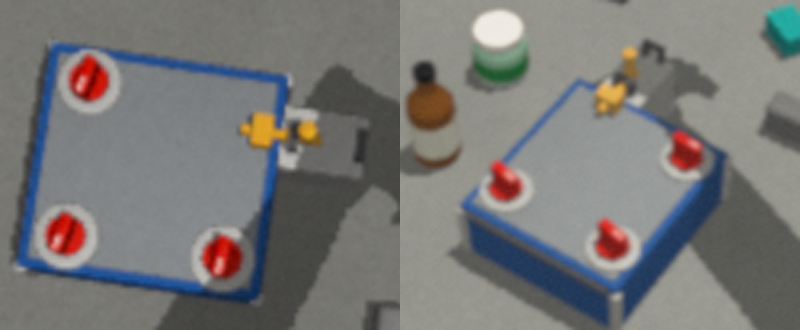

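The fingers stopped at case y -163.5 mm, exactly where the bolt would be at its end stop, and the picture shows the rod through the keeper. Next are the knobs.

```bash
cat >> lib.py <<'E'
def turn(cx,cy,yaw,end=CY-2.4,F=60):
    x,y=cw(cx,cy)
    q=None
    for a in(yaw,yaw+np.pi):
        s=planner.ik([x,y,.25],ori(a))
        for d in(0,-2*np.pi,2*np.pi):
            if s is not None and -3.1<=s[5]+d<=.1: q=np.array(s); q[5]+=d
    env.open_jaws(); env.goto_joints(q)
    print("reach",env.move_linear([x,y,.1165],feed=.12,stop_force=15)); env.grab(F); env.hold(.2)
    o=st("grip"); q=np.array(planner.ik(o["tool_pos"],o["tcp_rot"])); q=np.array(o["qpos"]); m0=o["moment"][2]; t0=o["tau"][5]
    j0=q[5]; tot=yaw-end; log=[]; done=False; d=0
    steps=list(np.linspace(0,tot-.15,6)[1:])+list(np.arange(tot-.1,tot+.35,.05))
    for d in steps:
        q[5]=j0+d
        if q[5]>3.12: break
        env.goto_joints(q); o=sensors.observe(); log.append((d-tot,o["qpos"][5]-q[5],o["moment"][2]-m0,o["tau"][5]-t0,o["opening"]))
        if abs(o["moment"][2]-m0)>.4 and d>tot-.4: done=True; break
    print(np.array(log)); print("stop felt",done)
    q[5]-=.0; env.open_jaws(); p=sensors.observe()["tool_pos"]; env.move_linear([p[0],p[1],.25],feed=.2); st()
    return done
E
python3 - <<'E'
from lib import *
turn(-.075,-.080,CY-.15)
E
```

```text
reach False
grip t60.9 pos [0.4617 0.0593 0.1168] F [-0.2125  1.1054  2.1648] open 0.0127
[[-1.83   -0.0021 -0.1094 -0.0869  0.0128]
 [-1.41   -0.0015 -0.1006 -0.1025  0.0128]
 [-0.99   -0.0014 -0.124  -0.103   0.0129]
 [-0.57   -0.0014 -0.106  -0.1049  0.0127]
 [-0.15   -0.0014 -0.0999 -0.1074  0.0132]
 [-0.1    -0.0014 -0.1867 -0.1057  0.0126]
 [-0.05   -0.0014 -0.1707 -0.106   0.0125]
 [-0.     -0.0014 -0.1581 -0.1063  0.0129]
 [ 0.05   -0.004   0.7104  0.67    0.0131]]
stop felt True
 t65.9 pos [0.4609 0.0593 0.2489] F [-0.4219  0.3092 -0.5818] open 0.0856
```

Run:
```python
from lib import *
for cy,cx in((.075,-.075),(.075,.075)): turn(cx,cy,CY-.28)
go(*cw(.0,-.36),.35,CY+np.pi/2)
shot("k1"); shot("k1s","side"); st()
A=cv2.imread("pics/k1.png")[140:240,235:360]; b=cv2.imread("pics/k1s.png")[160:280,240:380]
f=lambda i:cv2.resize(i,(400,330),interpolation=cv2.INTER_CUBIC)
cv2.imwrite("pics/c7.png",np.hstack([f(A),f(b)]))
```

```text
reach False
grip t69.8 pos [0.4838 0.2129 0.1168] F [0.1523 2.0568 1.6852] open 0.0129
[[-1.726  -0.0022 -0.1097 -0.0786  0.0128]
 [-1.332  -0.0015 -0.1213 -0.0955  0.0128]
 [-0.938  -0.0015 -0.0856 -0.096   0.0127]
 [-0.544  -0.0015 -0.1254 -0.0975  0.0126]
 [-0.15   -0.0015 -0.1309 -0.0996  0.0123]
 [-0.1    -0.0015 -0.0858 -0.0991  0.0131]
 [-0.05   -0.0015 -0.1413 -0.0994  0.0128]
 [-0.     -0.0015 -0.1025 -0.0997  0.013 ]
 [ 0.05   -0.0042  0.7648  0.7228  0.0128]]
stop felt True
 t74.7 pos [0.483  0.2127 0.2489] F [ 0.0939  0.539  -0.1894] open 0.0856
reach False
grip t79.0 pos [0.6322 0.1916 0.1168] F [0.3175 1.7799 2.2437] open 0.0130
[[-1.726  -0.0022 -0.1261 -0.091   0.0125]
 [-1.332  -0.0015 -0.1489 -0.1076  0.0128]
 [-0.938  -0.0015 -0.1575 -0.1078  0.0127]
 [-0.544  -0.0015 -0.1053 -0.1092  0.0128]
 [-0.15   -0.0015 -0.0734 -0.1114  0.0126]
 [-0.1    -0.0015 -0.1117 -0.1109  0.0127]
 [-0.05   -0.0015 -0.104  -0.1113  0.0124]
 [-0.     -0.0014 -0.024  -0.1116  0.013 ]
 [ 0.05   -0.0043  0.7791  0.7346  0.0132]]
stop felt True
 t83.8 pos [0.6314 0.1913 0.2487] F [ 0.5119  0.3896 -0.2357] open 0.0852
 t85.6 pos [ 0.496  -0.228   0.3495] F [-0.2731 -0.4454  0.2825] open 0.0856
```

View pics/c7.png

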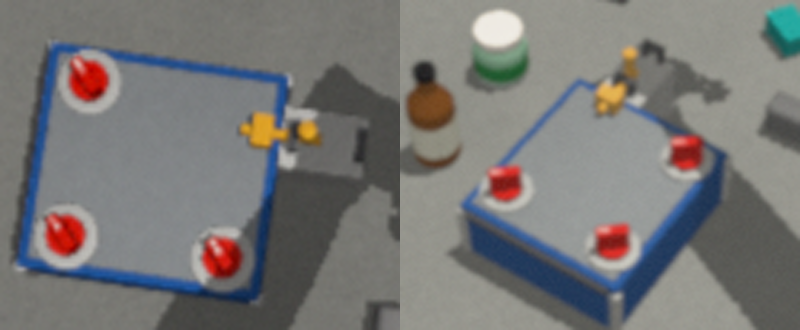

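View pics/k1.png

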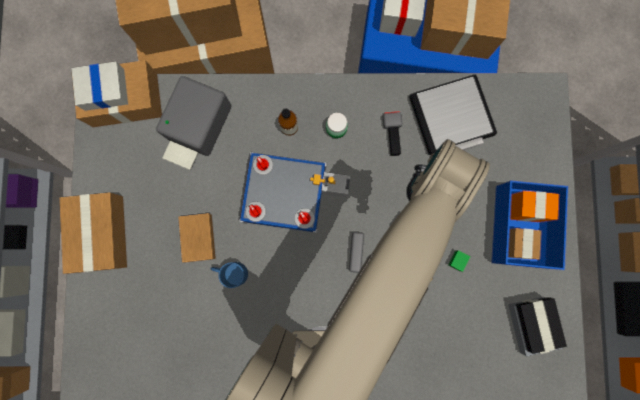

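Run:
```python
from lib import *
workorder.close_job(); st()
```

```text
the job is handed in; nothing more can be done
the job is handed in; nothing more can be done
```

The job is handed in, and every step was done in the order asked, finishing at about 86 s of the 210 s allowed. Parcels 1 (brown), 2 (white/red) and 3 (orange) are in the lockbox. No purple parcel 4 was on the table. Then I swung the lid shut, slid the bolt home, and turned the three knobs clockwise.

- **Lid:** the fingers met it at z 95.5 mm, which is the shut height.
- **Bolt:** the push stopped at case y -163.5 mm, where I calculated full travel. The picture shows the rod through the keeper.
- **Knobs:** each hit a firm stop (about 0.7 N m) within 0.05 rad of the expected 2.4 rad end. The last picture shows all three bars at the matching angle.
- **Other things:** those visible in the last picture had not moved. The arm hid the turquoise look-alike and the tape roll there; both were unmoved in the picture taken after the last parcel went in.

**One irregularity:** the descents with parcels 2 and 3 stopped about 25 mm early on a light touch (15 N threshold). Those two dropped into the box a little tilted or turned on a side. They lay inside the walls and the lid closed fully over them.

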